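# Tip a fallen vial rack onto its feet and push it home against the stop

## Task

The blue vial rack has fallen on its long side. By pushing only, first tip it back onto its feet with the holes facing up, while it is still clear of the aluminium stop bar; then slide it along the worktop until its long side sits square and flush against the near face of the bar and no part of it sticks out past the bar's ends. Do not take the rack between the fingers or lift it off the worktop, and leave the vials behind the bar and the other things where they are.

Things in the scene. Friction and masses are not known exactly. Their poses are not given: they have to be found in the camera images.
- rack: blue plastic vial rack, loose, 50 mm deep (its x) x 130 mm long (its y) x 29 mm high (its z), about 0.11 kg, open along both long sides, with a plain bottom plate. Origin at the centre of its underside; z points from the underside to the face with the holes. At the start it lies on a long side, 50 mm high and 29 mm thick, y and z axes level, z roughly toward the robot: holes on the near face, underside on the far face.
- rack_centre (a point): centre of the rack's block (14.5 mm above the underside), axes as the rack's. Behaviour: pushed away from the robot near its upper edge, the lying rack tips about its lower far edge, passes its balance after about 30 degrees and falls onto its underside; pushed low it slides.
- rack_stop: aluminium stop bar screwed to the worktop: 200 mm long (its y) x 18 mm thick (its x) x 22 mm high, with a thin flange (screw heads to 8 mm high) up to 37 mm behind its middle. Origin on the worktop under the bar's middle; x points away from the robot, so the flat near face is at x = -9 mm in this frame. With the rack home, its centre is at x = -34 mm here.
- vial_1: bystander: upright glass sample vial with a black screw cap, 15 mm across, 54 mm tall, standing behind the stop bar; origin at the centre of its underside, z up
- vial_2: bystander: upright glass sample vial with a black screw cap, 15 mm across, 54 mm tall, standing behind the stop bar; origin at the centre of its underside, z up
- vial_3: bystander: upright glass sample vial with a black screw cap, 15 mm across, 54 mm tall, standing behind the stop bar; origin at the centre of its underside, z up
- vial_4: bystander: upright glass sample vial with a black screw cap, 15 mm across, 54 mm tall, standing behind the stop bar; origin at the centre of its underside, z up
- seal_tin: bystander: round white tin, 62 mm across, 30 mm high, left of the work; origin at the centre of its underside
- ptfe_spool: bystander: blue spool of white tape lying flat, 50 mm across, 14 mm high, right of the work; origin at the centre of its underside
- petri_dish: bystander: glass dish 60 mm across, 14 mm high, right of the work; origin at the centre of its underside
- screwdriver: bystander: red-handled screwdriver 190 mm long, lying at the front right; origin at the middle of its length, on the worktop
- tweezers: bystander: dark tweezers 155 mm long, lying far to the right; origin at the middle, on the worktop

How it is judged:
By the outcome, as a careful person would: the job done as asked, in the order asked, and still so for the second after the job is handed in, with the robot touching nothing.
It also fails if it takes over 45 s, if anything falls off the work surface, if the arm or the gripper's body presses on something with over 40 N, if the wrist force passes 120 N, or if a joint passes its speed limit or range.

## Robot

A 7-joint arm with a two-finger parallel gripper is mounted at the origin on a cart in front of the work surface, level with it; the furniture and walls round the work are solid. World frame = base frame: x ahead of the robot, y to its left, z up, the work surface at z = 0. Lengths are in m, angles in rad, forces in N, time in s.
With the tool pointing down it reaches from about 0.425 to 0.975 m from the base axis. Payload 16.7 kg.
Tool frame: the origin (TCP) lies between the finger pads; the fingertips stand 14 mm ahead of it and the grasp point (between the pads) lies 5 mm behind it; z points along the fingers, y is the line along which they close (so a half turn about z gives the same grasp; the last joint's range is limited). The gripper opens to 85 mm and grips with 20 to 120 N. Pads are 22 mm wide; open, the fingers measure 114 mm over their backs; the gripper's body (76 mm by 85 mm) begins 54 mm behind the grasp point. The pads swing forward as they close: fully open they stand 13 mm farther back than shut.
Start: joints at [1.115, 0.426, 0.074, 1.606, -0.034, 1.111, -0.067], TCP at [0.204, -0.643, 0.245] pointing down, gripper open.
Joint ranges: [-2.85, 2.85], [-0.5, 2.14], [-1.23, 1.37], [0.21, 2.46], [-1.02, 4.16], [0.16, 2.05], [-2.73, 2.73]. Speed limits (rad/s): [1.89, 1.89, 2.39, 2.39, 3.01, 3.01, 3.01].

## Interface

Orientations are given as a unit quaternion [x, y, z, w].
In Python, from cell import state, vision, ticket gives the robot as it stands.
- The arm moves only by the tool apply_moves, never from a script. Its argument "plan" is a list of rows, each an object with "xyz": the shift along the tool's x, y, z in units of 50 cm (1.0 is 50 cm), a list of three; "turn": the turn, a rotation vector about the tool's x, y, z in units of pi rad (1.0 is pi rad), a list of three; "gripper": the opening, from -1 (shut) to 1 (fully open). A call has exactly 8 rows; each row is the pose to reach, as a shift and turn from the pose commanded when the call began, along the tool's axes at that moment, turning the shorter way round; what a row does not reach only later rows make up. A row lasts 1/12 s, in which the tool goes at most 41.7 mm and 7.16 degrees, less where a joint would pass 70% of its speed; a pose out of reach is approached as far as the arm can. A call with a number of a shift or a turn outside -1 to 1 is refused whole. A call with a gripper value outside its range is refused whole. The fingers move at their own pace and stop on an object; the grip force is fixed at half the most. Time passes only in rows, so rows that repeat a pose let the fingers close, or fill a call up. It gives the time, the measured TCP pose, the force, the opening and the grip force at its end, in the units of the state.
- state(): the state, without advancing time (a new reading comes with each control period).
- vision.capture(name): name is "scene" or "top"; returns a dict with "pixels" (420x560x3 uint8, blue, green, red), "K" (3x3 intrinsics, pixels), "camera_from_world" (4x4, takes a point from world to camera coordinates). Camera axes: x right, y up, looking along -z (the intrinsics and any distortion apply to the point x, -y, -z); pixel columns grow to the right and rows downward; lengths in m; the calibration is good to about 2 mm. A picture is of the moment at which its call begins. There is no depth.
- ticket.close_job(): hands the job in; it is judged then, once.
Trained networks look in the newest picture that a camera, given by its name, has taken for a name from the list of things; names that differ only in an ending like _2 or _b are one class to them, and where a whole thing is asked for, a point or a joint stands for the part that bears it (a point fixed in the world has none). Each returns a list of dicts, best first, with "p" (0 to 1); they miss things now and then, are a little off and sometimes report something else, mostly with a low value. They report only what shows in the picture. A call takes as long as a camera call.
- vision.find_in(query, camera): "at" ([x, y, z] in m, in the coordinates of the camera as it stood for that picture, good to about 4 mm: the middle of the surface that is visible of it).
- vision.outline_of(query, camera): "pixels" (420x560 bool, what is visible of it).
The state is a dict: "t": time; "joints": joint angles; "joint_velocities": joint speeds; "tau": joint torques, N m; "ee_pos": TCP position; "tcp_rot": TCP orientation; "contact_force": force on the tool from outside, world axes, zero at the start; "ft_torque": the same for the moment, N m; "finger_gap": opening from 0.0 (shut) to 1.0 (fully open); "grip_force": force on a finger pad.
Only numpy, scipy, OpenCV 4.12 (cv2) and the standard library are available. Lean on these libraries where they do the work, as an engineer would, in place of code of your own. Each camera call takes 0.05 s, during which the arm holds its last target. There are 200 camera calls.

## Working session

There is one attempt and no reset: what is moved stays moved. The work goes in short steps, Python scripts to look and compute and a tool call to move; the robot and the scene stay as the last step left them, time stands still between calls to the robot, and variables do not carry over. Pictures are saved under pics/ and viewed, at most 10 in all, crops included, and the job is handed in when it is done.

Besides the shell and the picture viewer there is one more tool, called after ">>>" as name(argument=value, ...), one argument or row to a line, values as JSON. apply_moves: Moves the arm, as the interface text tells. Its arguments: {"type":"object","properties":{"plan":{"type":"array","items":{"type":"object","properties":{"xyz":{"type":"array","items":{"type":"number"}},"turn":{"type":"array","items":{"type":"number"}},"gripper":{"type":"number"}}}}},"required":["plan"]}

```bash
mkdir -p pics; cat > h.py <<'E'
import numpy as np, cv2
from cell import state, vision, ticket
from scipy.spatial.transform import Rotation as R
def cap(n,f=None):
    c=vision.capture(n)
    if f: cv2.imwrite('pics/'+f,c['pixels'])
    return c
def world(c,p): return (np.linalg.inv(c['camera_from_world'])@np.r_[p,1])[:3]
def ray(c,u,v,z):
    T=np.linalg.inv(c['camera_from_world']);d=np.linalg.inv(c['K'])@[u,v,1];d=T[:3,:3]@[d[0],-d[1],-d[2]];o=T[:3,3]
    return o+d*(z-o[2])/d[2]
def proj(c,p):
    q=c['camera_from_world']@np.r_[p,1];q=c['K']@[q[0],-q[1],-q[2]];return q[:2]/q[2]
E
python3 - <<'E'
from h import *
s=state();print({k:np.round(v,3) for k,v in s.items() if k in('t','ee_pos','tcp_rot','contact_force','finger_gap')}, R.from_quat(s['tcp_rot']).as_matrix().round(3))
for n in('top','scene'):
    c=cap(n,n+'0.png');print(n,np.linalg.inv(c['camera_from_world']).round(3).tolist())
    for q in('rack','rack_stop','vial_1','seal_tin','ptfe_spool','petri_dish'):
        for d in vision.find_in(q,n)[:4]: print(q,world(c,d['at']).round(3),round(d['p'],2))
    for q in('rack','rack_stop'):
        o=vision.outline_of(q,n)
        if o:
            m=o[0]['pixels'].astype(np.uint8);p=cv2.boxPoints(cv2.minAreaRect(cv2.findNonZero(m)))
            for z in (0,.022,.05): print(q,z,[ray(c,*x,z)[:2].round(3).tolist() for x in p],p.round().tolist() if z==0 else '')
E
```

```text
{'t': np.float64(0.0), 'ee_pos': array([ 0.204, -0.643,  0.245]), 'tcp_rot': array([ 0.988,  0.153, -0.   , -0.001]), 'contact_force': array([ 0.133, -0.01 , -0.074]), 'finger_gap': np.float64(1.0)} [[ 0.953  0.302 -0.   ]
 [ 0.302 -0.953  0.001]
 [-0.    -0.001 -1.   ]]
top [[-0.004, 0.996, -0.086, 0.496], [-1.0, -0.005, -0.01, -0.033], [-0.011, 0.086, 0.996, 1.248], [0.0, 0.0, 0.0, 1.0]]
rack [0.506 0.102 0.051] 0.61
rack_stop [0.679 0.16  0.006] 0.79
seal_tin [0.543 0.413 0.032] 0.6
ptfe_spool [ 0.407 -0.131  0.016] 0.5
petri_dish [ 0.401 -0.21   0.005] 0.74
rack 0 [[0.482, 0.16], [0.483, 0.158], [0.476, 0.155], [0.476, 0.156]] [[226.0, 248.0], [226.0, 248.0], [227.0, 250.0], [227.0, 250.0]]
rack 0.022 [[0.482, 0.156], [0.483, 0.155], [0.477, 0.152], [0.476, 0.153]] 
rack 0.05 [[0.483, 0.152], [0.483, 0.151], [0.477, 0.147], [0.477, 0.149]] 
rack_stop 0 [[0.679, 0.266], [0.728, 0.067], [0.681, 0.055], [0.632, 0.253]] [[194.0, 189.0], [254.0, 174.0], [257.0, 188.0], [198.0, 203.0]]
rack_stop 0.022 [[0.676, 0.26], [0.724, 0.065], [0.678, 0.054], [0.63, 0.248]] 
rack_stop 0.05 [[0.67
[... 350 characters left out ...]
9
seal_tin [0.648 0.187 0.014] 0.53
ptfe_spool [ 0.405 -0.13   0.013] 0.65
petri_dish [0.651 0.186 0.016] 0.33
rack 0 [[0.464, 0.159], [0.565, 0.241], [0.623, 0.098], [0.519, 0.029]] [[205.0, 224.0], [206.0, 206.0], [251.0, 210.0], [250.0, 228.0]]
rack 0.022 [[0.435, 0.131], [0.532, 0.21], [0.588, 0.072], [0.488, 0.006]] 
rack 0.05 [[0.398, 0.095], [0.49, 0.17], [0.543, 0.04], [0.448, -0.023]] 
rack_stop 0 [[0.632, 0.255], [0.683, 0.292], [0.719, 0.156], [0.668, 0.125]] [[216.0, 197.0], [217.0, 190.0], [254.0, 195.0], [253.0, 203.0]]
rack_stop 0.022 [[0.597, 0.223], [0.645, 0.259], [0.68, 0.128], [0.632, 0.098]] 
rack_stop 0.05 [[0.552, 0.183], [0.598, 0.217], [0.631, 0.093], [0.585, 0.064]]
```

View pics/top0.png

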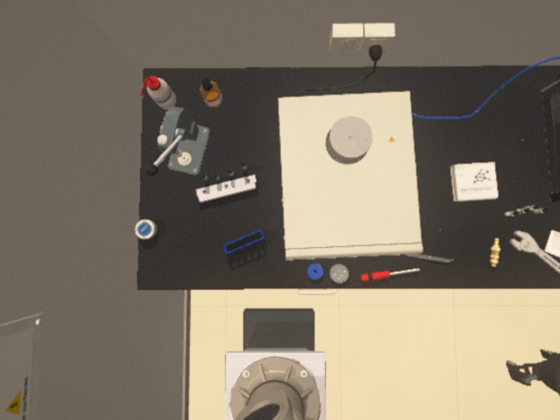

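View pics/scene0.png

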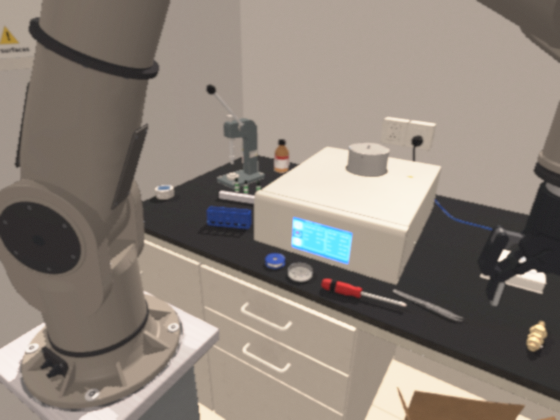

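The top view shows the lying rack as a blue strip from (225,246) to (264,234) and the bar from about (197,195) to (256,180). The four vials stand behind the bar, and the big instrument is right of column 278. The network's top-view mask of the rack is useless, so I'll segment by colour.

```bash
cat >> h.py <<'E'
def rackmask(c):
    h=cv2.cvtColor(c['pixels'],cv2.COLOR_BGR2HSV);m=cv2.inRange(h,(105,120,40),(130,255,255));m[:150]=0;m[262:]=0;m[:,:185]=0;m[:,276:]=0
    return m
def barmask(c):
    h=cv2.cvtColor(c['pixels'],cv2.COLOR_BGR2HSV);m=cv2.inRange(h,(0,0,150),(180,80,255));m[:165]=0;m[215:]=0;m[:,:190]=0;m[:,262:]=0
    return m
def rect(c,m,z):
    p=np.argwhere(m>0)[:,::-1]
    w=np.array([ray(c,*x,z)[:2] for x in p],np.float32)
    (cx,cy),s,a=cv2.minAreaRect(w);b=cv2.boxPoints(((cx,cy),s,a))
    return (cx,cy),s,a,b
E
python3 - <<'E'
from h import *
c=cap('top')
for n,m,z in(('rack',rackmask(c),.05),('bar',barmask(c),.022)):
    (x,y),s,a,b=rect(c,m,z);print(n,(m>0).sum(),round(x,4),round(y,4),np.round(s,4),round(a,2),b.round(3).tolist())
im=c['pixels'][150:280,180:300];cv2.imwrite('pics/crop1.png',cv2.resize(im,None,fx=5,fy=4.6,interpolation=cv2.INTER_CUBIC) if 0 else cv2.resize(im,None,fx=4.6,fy=4.6,interpolation=cv2.INTER_NEAREST))
for p in((281,95),(286,255),(422,250)): print(ray(c,*p,.2).round(3),ray(c,*p,0).round(3))
print(ray(c,200,289,0))
E
```

```text
rack 229 0.5045 0.0952 [0.0337 0.1322] 22.09 [[0.46399998664855957, 0.15000000596046448], [0.5139999985694885, 0.02800000086426735], [0.5450000166893005, 0.03999999910593033], [0.4950000047683716, 0.16300000250339508]]
bar 759 0.6792 0.1655 [0.2052 0.103 ] 83.77 [[0.6169999837875366, 0.0689999982714653], [0.718999981880188, 0.057999998331069946], [0.7409999966621399, 0.2619999945163727], [0.6389999985694885, 0.27300000190734863]]
[ 0.917 -0.026  0.2  ] [ 0.997 -0.024  0.   ]
[ 0.465 -0.037  0.2  ] [ 0.459 -0.038  0.   ]
[ 0.477 -0.409  0.2  ] [ 0.474 -0.48   0.   ]
[0.35079025 0.24163773 0.        ]
```

View pics/crop1.png

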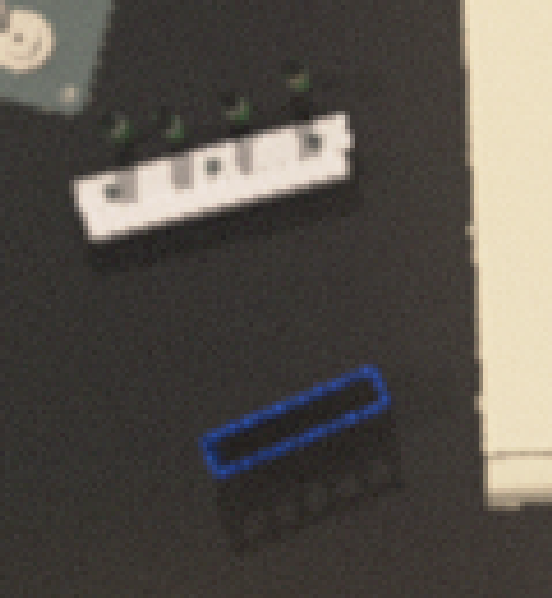

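```bash
cat >> h.py <<'E'
def barline(c):
    g=cv2.cvtColor(c['pixels'],cv2.COLOR_BGR2GRAY).astype(float);P=[]
    for u in range(203,254):
        r0=int(202-(u-200)*.232)
        col=g[r0-5:r0+7,u];d=-np.diff(col);i=d.argmax();w=d[max(i-1,0):i+2]
        P.append(ray(c,u,r0-5+.5+(np.arange(max(i-1,0),max(i-1,0)+len(w))*w).sum()/w.sum(),.022)[:2])
    P=np.array(P);vx,vy,x,y=cv2.fitLine(P.astype(np.float32),cv2.DIST_HUBER,0,.001,.001).ravel()
    return np.array([x,y]),np.array([vx,vy])*np.sign(vy)
def tool(w,s=None):   # world shift -> tool units from current pose
    s=s or state();return (R.from_quat(s['tcp_rot']).inv().apply(np.array(w)-s['ee_pos'])/.5).round(4)
E
python3 - <<'E'
from h import *
c=cap('top');p,d=barline(c);print('bar',p.round(4),d.round(4),'yaw',np.degrees(np.arctan2(-d[0],d[1])).round(2))
for u,v in((200,202.2),(256.5,189.1)): print(ray(c,u,v,.022).round(4))
k=cap('scene');b=ray(k,262,243,0);print(b)
for z in(.1,.15,.2,.25): print(z,proj(k,[b[0],b[1],z]))
s=state()
for w in([.38,-.22,.33],[.43,.07,.15],[.44,.07,.06]): print(tool(w,s))
E
```

```text
bar [0.6561 0.1516] [-0.2428  0.9701] yaw 14.05
[0.6316 0.2407 0.022 ]
[0.6735 0.0569 0.022 ]
[ 0.47007872 -0.04851924  0.        ]
0.1 [261.74884658 211.38241709]
0.15 [261.61466937 194.49091435]
0.2 [261.4742227  176.81015072]
0.25 [261.32705663 158.2834852 ]
[ 0.5916 -0.701  -0.1693]
[ 0.8621 -1.2236  0.1907]
[ 0.8811 -1.2176  0.3707]
```

>>> apply_moves(
  plan=[
    {"xyz": [0.63, -0.69, -0.17], "turn": [0, 0, -0.026], "gripper": 1},
    {"xyz": [0.63, -0.69, -0.17], "turn": [0, 0, -0.026], "gripper": 1},
    {"xyz": [0.63, -0.69, -0.17], "turn": [0, 0, -0.026], "gripper": 1},
    {"xyz": [0.63, -0.69, -0.17], "turn": [0, 0, -0.026], "gripper": 1},
    {"xyz": [0.63, -0.69, -0.17], "turn": [0, 0, -0.026], "gripper": 1},
    {"xyz": [0.63, -0.69, -0.17], "turn": [0, 0, -0.026], "gripper": 1},
    {"xyz": [0.63, -0.69, -0.17], "turn": [0, 0, -0.026], "gripper": 1},
    {"xyz": [0.63, -0.69, -0.17], "turn": [0, 0, -0.026], "gripper": 1},
  ],
)

```text
t: 1.72
ee_pos: [0.3419, -0.3439, 0.3056]
tcp_rot: [0.981, 0.193, 0.0, 0.0]
contact_force: [0.7, -1.3, -0.1]
finger_gap: 0.997
grip_force: 0.0
```

>>> apply_moves(
  plan=[
    {"xyz": [0.25, -0.3, 0], "turn": [0, 0, 0], "gripper": 1},
    {"xyz": [0.25, -0.3, 0], "turn": [0, 0, 0], "gripper": 1},
    {"xyz": [0.25, -0.3, 0], "turn": [0, 0, 0], "gripper": 1},
    {"xyz": [0.25, -0.3, 0], "turn": [0, 0, 0], "gripper": 1},
    {"xyz": [0.25, -0.3, 0], "turn": [0, 0, 0], "gripper": 1},
    {"xyz": [0.25, -0.3, 0], "turn": [0, 0, 0], "gripper": 1},
    {"xyz": [0.25, -0.3, 0], "turn": [0, 0, 0], "gripper": 1},
    {"xyz": [0.25, -0.3, 0], "turn": [0, 0, 0], "gripper": 1},
  ],
)

```text
t: 2.38
ee_pos: [0.4002, -0.1601, 0.3051]
tcp_rot: [0.981, 0.193, 0.0, 0.0]
contact_force: [0.1, 0.2, 0.1]
finger_gap: 0.999
grip_force: 0.0
```

>>> apply_moves(
  plan=[
    {"xyz": [0.267, -0.394, 0.2], "turn": [0, 0, 0], "gripper": 1},
    {"xyz": [0.267, -0.394, 0.2], "turn": [0, 0, 0], "gripper": 1},
    {"xyz": [0.267, -0.394, 0.2], "turn": [0, 0, 0], "gripper": 1},
    {"xyz": [0.267, -0.394, 0.3], "turn": [0, 0, 0], "gripper": 1},
    {"xyz": [0.267, -0.394, 0.37], "turn": [0, 0, 0], "gripper": 1},
    {"xyz": [0.267, -0.394, 0.37], "turn": [0, 0, 0], "gripper": 1},
    {"xyz": [0.267, -0.394, 0.37], "turn": [0, 0, 0], "gripper": 1},
    {"xyz": [0.267, -0.394, 0.37], "turn": [0, 0, 0], "gripper": 1},
  ],
)

```text
t: 3.05
ee_pos: [0.4485, 0.0749, 0.1166]
tcp_rot: [0.981, 0.193, -0.001, -0.001]
contact_force: [-0.4, -0.2, 0.1]
finger_gap: 0.998
grip_force: 0.0
```

```bash
python3 - <<'E'
from h import *
s=state();print(s['ee_pos'].round(4) if hasattr(s['ee_pos'],'round') else s['ee_pos'],s['contact_force'])
print(tool([.449,.073,.12],s),tool([.449,.073,.047],s))
a=cap('top')['pixels'][190:270,190:300];b=cap('scene')['pixels'][120:260,160:300]
cv2.imwrite('pics/a1.png',np.hstack([cv2.resize(a,(550,400)),cv2.resize(b,(400,400))])[:, :800] if 0 else np.hstack([cv2.resize(a,(440,320)),cv2.resize(b,(320,320))]))
E
```

```text
[0.4485 0.0749 0.1166] [-0.38145549 -0.15396912  0.13659086]
[-0.0005  0.0039 -0.0067] [-1.000e-04  4.200e-03  1.393e-01]
```

View pics/a1.png

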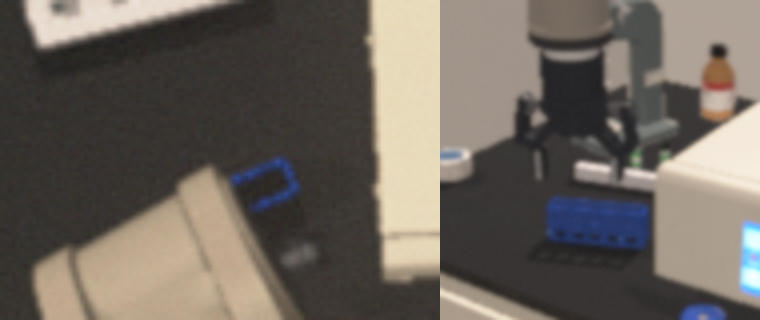

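The top crop shows the rack, with its rim end at about (295,175), beyond the hand. The scene crop shows it lying on its side with the gripper hovering above. I'll go down behind it and creep forward.

>>> apply_moves(
  plan=[
    {"xyz": [0, 0.004, 0.08], "turn": [0, 0, 0], "gripper": 1},
    {"xyz": [0, 0.004, 0.14], "turn": [0, 0, 0], "gripper": 1},
    {"xyz": [0, 0.004, 0.14], "turn": [0, 0, 0], "gripper": 1},
    {"xyz": [0.03, 0.004, 0.14], "turn": [0, 0, 0], "gripper": 1},
    {"xyz": [0.04, 0.004, 0.14], "turn": [0, 0, 0], "gripper": 1},
    {"xyz": [0.05, 0.004, 0.14], "turn": [0, 0, 0], "gripper": 1},
    {"xyz": [0.05, 0.004, 0.14], "turn": [0, 0, 0], "gripper": 1},
    {"xyz": [0.05, 0.004, 0.14], "turn": [0, 0, 0], "gripper": 1},
  ],
)

```text
t: 3.82
ee_pos: [0.4736, 0.0804, 0.051]
tcp_rot: [0.981, 0.193, 0.001, 0.0]
contact_force: [0.0, 0.6, -0.4]
finger_gap: 1.003
grip_force: 0.0
```

```bash
python3 - <<'E'
from h import *
s=state();print(s['ee_pos'],s['contact_force'])
c=cap('scene');b=c['pixels'][150:260,180:290]
cv2.imwrite('pics/a2.png',cv2.resize(b,(590,590),interpolation=cv2.INTER_CUBIC))
E
```

```text
[0.4735842  0.08041249 0.05098924] [ 0.03933909  0.56208857 -0.38404578]
```

View pics/a2.png

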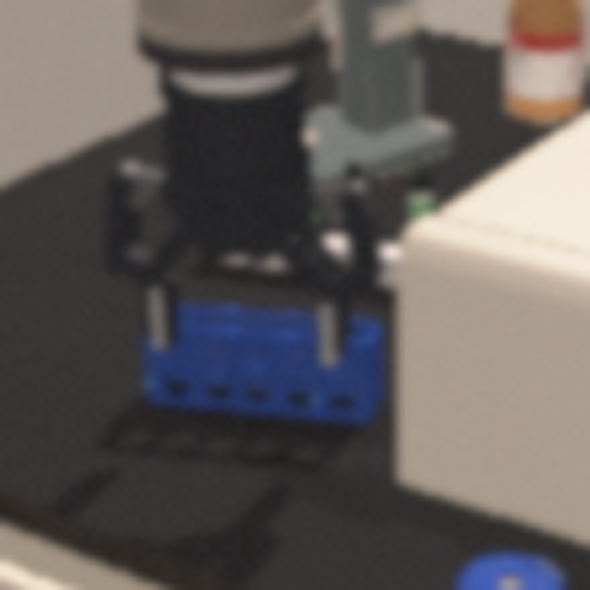

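Both fingertips (160,345) and (330,360) are in front of the rack's upper face and well within its ends. Next is the tipping push, rising slightly along the arc.

>>> apply_moves(
  plan=[
    {"xyz": [0.01, 0, 0.008], "turn": [0, 0, 0], "gripper": 1},
    {"xyz": [0.02, 0, 0.008], "turn": [0, 0, 0], "gripper": 1},
    {"xyz": [0.03, 0, 0.006], "turn": [0, 0, 0], "gripper": 1},
    {"xyz": [0.038, 0, 0.004], "turn": [0, 0, 0], "gripper": 1},
    {"xyz": [0.046, 0, 0.0], "turn": [0, 0, 0], "gripper": 1},
    {"xyz": [0.054, 0, -0.003], "turn": [0, 0, 0], "gripper": 1},
    {"xyz": [0.062, 0, -0.005], "turn": [0, 0, 0], "gripper": 1},
    {"xyz": [0.062, 0, -0.005], "turn": [0, 0, 0], "gripper": 1},
  ],
)

```text
t: 4.53
ee_pos: [0.5029, 0.0931, 0.0529]
tcp_rot: [0.981, 0.193, 0.001, -0.0]
contact_force: [0.4, -0.6, -0.5]
finger_gap: 0.998
grip_force: 0.0
```

```bash
python3 - <<'E'
from h import *
s=state();print(s['ee_pos'],s['contact_force'])
c=cap('scene');b=c['pixels'][150:260,180:290]
cv2.imwrite('pics/a3.png',cv2.resize(b,(590,590),interpolation=cv2.INTER_CUBIC))
E
```

```text
[0.50289489 0.09307864 0.05287476] [ 0.36157077 -0.63654148 -0.45127158]
```

View pics/a3.png

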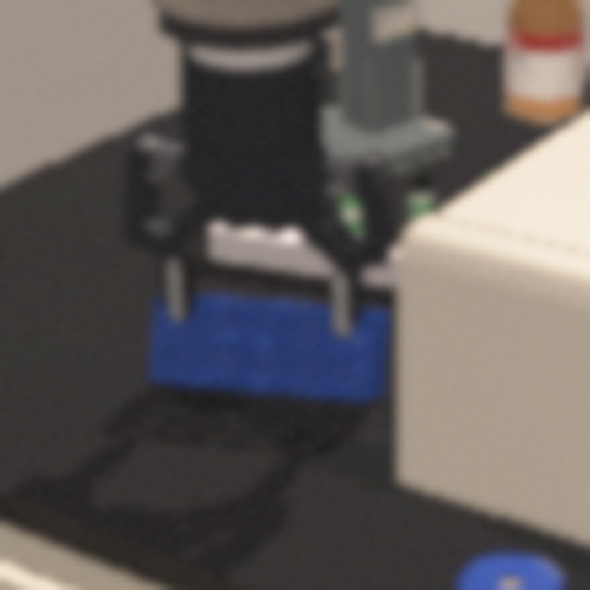

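The rack is tilting: its lower near edge has risen from row 415 to about 395, and the fingers are on its upper edge. I'll continue.

>>> apply_moves(
  plan=[
    {"xyz": [0.007, 0, -0.002], "turn": [0, 0, 0], "gripper": 1},
    {"xyz": [0.014, 0, -0.003], "turn": [0, 0, 0], "gripper": 1},
    {"xyz": [0.021, 0, -0.004], "turn": [0, 0, 0], "gripper": 1},
    {"xyz": [0.028, 0, -0.004], "turn": [0, 0, 0], "gripper": 1},
    {"xyz": [0.034, 0, -0.004], "turn": [0, 0, 0], "gripper": 1},
    {"xyz": [0.034, 0, -0.004], "turn": [0, 0, 0], "gripper": 1},
    {"xyz": [0.034, 0, -0.004], "turn": [0, 0, 0], "gripper": 1},
    {"xyz": [0.034, 0, -0.004], "turn": [0, 0, 0], "gripper": 1},
  ],
)

```text
t: 5.25
ee_pos: [0.5175, 0.099, 0.0544]
tcp_rot: [0.981, 0.193, -0.0, -0.0]
contact_force: [0.1, -0.1, 0.3]
finger_gap: 1.002
grip_force: 0.0
```

```bash
python3 - <<'E'
from h import *
s=state();print(s['ee_pos'],s['contact_force'])
c=cap('scene');b=c['pixels'][150:260,180:290]
cv2.imwrite('pics/a4.png',cv2.resize(b,(590,590),interpolation=cv2.INTER_CUBIC))
E
```

```text
[0.51746856 0.09899596 0.05441883] [ 0.12978463 -0.09443969  0.28296788]
```

View pics/a4.png

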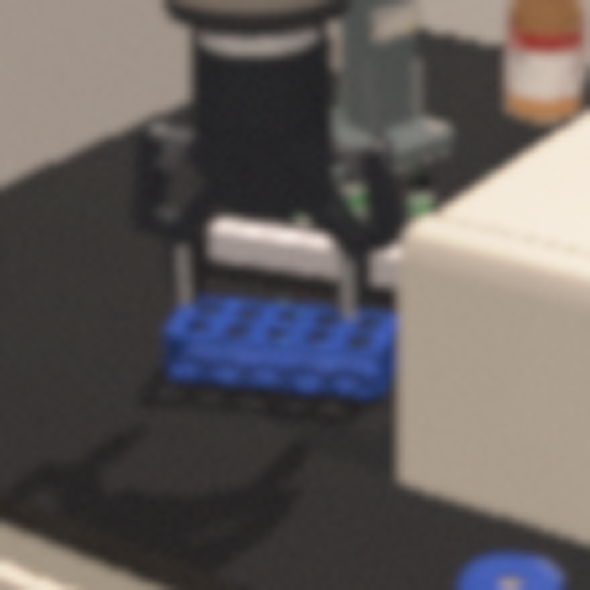

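The rack is upright with its five-by-two holes facing up, at about (165–395, 295–395), clear of the bar. I'll back off to the left to measure.

>>> apply_moves(
  plan=[
    {"xyz": [-0.04, 0, -0.02], "turn": [0, 0, 0], "gripper": 1},
    {"xyz": [-0.12, 0, -0.05], "turn": [0, 0, 0], "gripper": 1},
    {"xyz": [-0.14, -0.1, -0.05], "turn": [0, 0, 0], "gripper": 1},
    {"xyz": [-0.14, -0.2, -0.05], "turn": [0, 0, 0], "gripper": 1},
    {"xyz": [-0.14, -0.3, -0.05], "turn": [0, 0, 0], "gripper": 1},
    {"xyz": [-0.14, -0.36, -0.05], "turn": [0, 0, 0], "gripper": 1},
    {"xyz": [-0.14, -0.36, -0.05], "turn": [0, 0, 0], "gripper": 1},
    {"xyz": [-0.14, -0.36, -0.05], "turn": [0, 0, 0], "gripper": 1},
  ],
)

```text
t: 5.97
ee_pos: [0.383, 0.243, 0.0799]
tcp_rot: [0.981, 0.196, 0.0, -0.001]
contact_force: [0.4, -1.1, 0.3]
finger_gap: 1.006
grip_force: 0.0
```

```bash
cat >> h.py <<'E'
def rel(c):
    (x,y),s,a,b=rect(c,rackmask(c),.029)
    i=[b[1]-b[0],b[2]-b[1]];l=max(i,key=np.linalg.norm);l=l/np.linalg.norm(l)*np.sign(l[1])
    p,d=barline(c);n=np.array([d[1],-d[0]])
    e=[ray(c,200,202.2,.022)[:2],ray(c,256.5,189.1,.022)[:2]];m=(e[0]+e[1])/2
    print('rack',np.round([x,y],4),np.round(s,4),'yaw',np.degrees(np.arctan2(-l[0],l[1])).round(2),'bar yaw',np.degrees(np.arctan2(-d[0],d[1])).round(2))
    q=np.array([x,y])-p;print('centre to face',(q@n).round(4),'along bar from middle',((np.array([x,y])-m)@d).round(4))
E
python3 - <<'E'
from h import *
s=state();print(s['ee_pos'],s['contact_force'])
c=cap('top');rel(c)
b=c['pixels'][165:265,180:290]
cv2.imwrite('pics/a5.png',cv2.resize(b,(660,600),interpolation=cv2.INTER_CUBIC))
E
```

```text
[0.38299688 0.24302584 0.07994526] [ 0.35241898 -1.14281714  0.25128788]
rack [0.5415 0.1108] [0.0554 0.1333] yaw 22.64 bar yaw 14.03
centre to face -0.1212 along bar from middle -0.0099
```

View pics/a5.png

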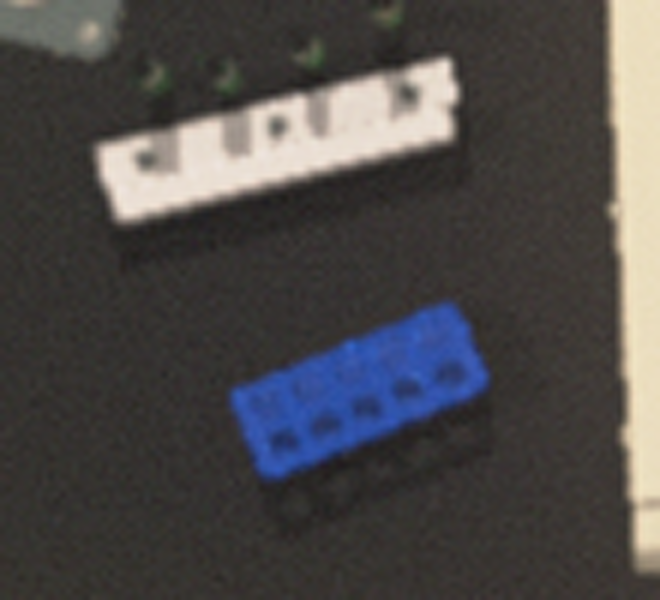

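The top crop shows the upright rack (235–488, 300–480) clear of the bar, whose near edge runs from (118,222) to (458,140). Relative yaw is 8.6°, the gap is about 96 mm, and the rack is about 10 mm off the bar's middle, which is within the ends. I'll line up behind it square to the bar.

>>> apply_moves(
  plan=[
    {"xyz": [-0.02, 0.1, 0], "turn": [0, 0, 0.03], "gripper": 1},
    {"xyz": [-0.02, 0.18, 0], "turn": [0, 0, 0.048], "gripper": 1},
    {"xyz": [0.0, 0.26, 0], "turn": [0, 0, 0.048], "gripper": 1},
    {"xyz": [0.05, 0.34, 0], "turn": [0, 0, 0.048], "gripper": 1},
    {"xyz": [0.061, 0.346, 0.05], "turn": [0, 0, 0.048], "gripper": 1},
    {"xyz": [0.061, 0.346, 0.1], "turn": [0, 0, 0.048], "gripper": 1},
    {"xyz": [0.061, 0.346, 0.1], "turn": [0, 0, 0.048], "gripper": 1},
    {"xyz": [0.061, 0.346, 0.1], "turn": [0, 0, 0.048], "gripper": 1},
  ],
)

```text
t: 6.68
ee_pos: [0.4772, 0.0897, 0.0289]
tcp_rot: [0.993, 0.118, -0.002, 0.0]
contact_force: [0.3, -0.0, 0.1]
finger_gap: 1.002
grip_force: 0.0
```

```bash
python3 - <<'E'
from h import *
s=state();print(s['ee_pos'],s['contact_force'],R.from_quat(s['tcp_rot']).as_matrix()[:2,0])
print(tool([.4775,.0948,.012],s))
E
```

```text
[0.47717815 0.08967428 0.02887004] [ 0.25888827 -0.03173992  0.0633692 ] [0.97208229 0.23461704]
[ 0.0031 -0.0098  0.0337]
```

>>> apply_moves(
  plan=[
    {"xyz": [0, -0.008, 0.02], "turn": [0, 0, 0], "gripper": 1},
    {"xyz": [0, -0.008, 0.034], "turn": [0, 0, 0], "gripper": 1},
    {"xyz": [0.02, -0.008, 0.034], "turn": [0, 0, 0], "gripper": 1},
    {"xyz": [0.035, -0.008, 0.034], "turn": [0, 0, 0], "gripper": 1},
    {"xyz": [0.05, -0.008, 0.034], "turn": [0, 0, 0], "gripper": 1},
    {"xyz": [0.065, -0.008, 0.034], "turn": [0, 0, 0], "gripper": 1},
    {"xyz": [0.08, -0.008, 0.034], "turn": [0, 0, 0], "gripper": 1},
    {"xyz": [0.09, -0.008, 0.034], "turn": [0, 0, 0], "gripper": 1},
  ],
)

```text
t: 7.35
ee_pos: [0.5224, 0.1053, 0.0128]
tcp_rot: [0.993, 0.118, 0.0, -0.0]
contact_force: [-1.3, -0.2, 0.5]
finger_gap: 0.998
grip_force: 0.7
```

>>> apply_moves(
  plan=[
    {"xyz": [0.015, 0, 0], "turn": [0, 0, 0], "gripper": 1},
    {"xyz": [0.03, 0, 0], "turn": [0, 0, 0], "gripper": 1},
    {"xyz": [0.045, 0, 0], "turn": [0, 0, 0], "gripper": 1},
    {"xyz": [0.06, 0, 0], "turn": [0, 0, 0], "gripper": 1},
    {"xyz": [0.075, 0, 0], "turn": [0, 0, 0], "gripper": 1},
    {"xyz": [0.09, 0, 0], "turn": [0, 0, 0], "gripper": 1},
    {"xyz": [0.1, 0, 0], "turn": [0, 0, 0], "gripper": 1},
    {"xyz": [0.11, 0, 0], "turn": [0, 0, 0], "gripper": 1},
  ],
)

```text
t: 8.02
ee_pos: [0.5752, 0.1182, 0.0124]
tcp_rot: [0.993, 0.119, -0.0, -0.0]
contact_force: [-1.7, 0.8, 0.9]
finger_gap: 0.997
grip_force: 0.7
```

```bash
python3 - <<'E'
from h import *
s=state();print(s['ee_pos'],s['contact_force'],R.from_quat(s['tcp_rot']).as_matrix()[:2,0])
n=np.array([.970,.2424]);print('TCP to face',(np.array(s['ee_pos'])[:2]-[.6561,.1516])@n)
c=cap('top');m=rackmask(c);print((m>0).sum())
b=np.hstack([cv2.resize(c['pixels'][165:255,180:280],(400,360)),cv2.resize(cap('scene')['pixels'][160:250,190:290],(400,360))])
cv2.imwrite('pics/a6.png',b)
E
```

```text
[0.57518584 0.11815247 0.01243148] [-1.69143716  0.81312528  0.94980876] [0.97190507 0.23537317]
TCP to face -0.08659442172313585
108
```

View pics/a6.png

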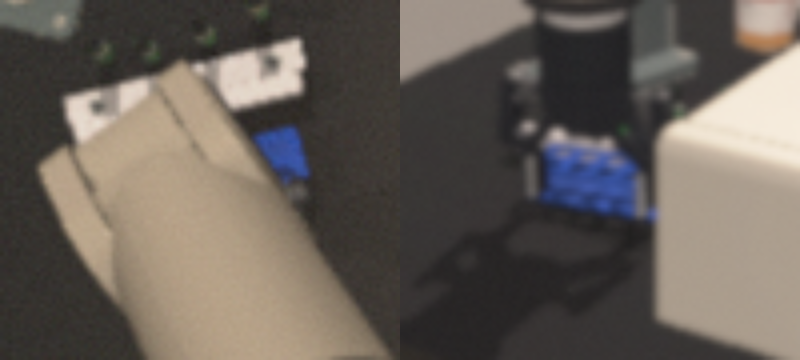

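The top crop shows the rack's right end near column 308, 8 mm or so inside the bar's right end, so the rack slipped rightwards while it rotated. I'll back off and measure again before the final push.

>>> apply_moves(
  plan=[
    {"xyz": [-0.05, 0, 0], "turn": [0, 0, 0], "gripper": 1},
    {"xyz": [-0.12, 0, -0.06], "turn": [0, 0, 0], "gripper": 1},
    {"xyz": [-0.2, 0, -0.12], "turn": [0, 0, 0], "gripper": 1},
    {"xyz": [-0.24, -0.08, -0.14], "turn": [0, 0, 0], "gripper": 1},
    {"xyz": [-0.24, -0.16, -0.14], "turn": [0, 0, 0], "gripper": 1},
    {"xyz": [-0.24, -0.24, -0.14], "turn": [0, 0, 0], "gripper": 1},
    {"xyz": [-0.24, -0.32, -0.14], "turn": [0, 0, 0], "gripper": 1},
    {"xyz": [-0.24, -0.32, -0.14], "turn": [0, 0, 0], "gripper": 1},
  ],
)

```text
t: 8.78
ee_pos: [0.4183, 0.2525, 0.0836]
tcp_rot: [0.993, 0.122, 0.001, -0.002]
contact_force: [-0.3, 0.5, 0.5]
finger_gap: 1.0
grip_force: 0.0
```

```bash
python3 - <<'E'
from h import *
s=state();print(s['ee_pos'],s['contact_force'])
c=cap('top');rel(c);m=rackmask(c);print((m>0).sum(),cv2.boxPoints(cv2.minAreaRect(cv2.findNonZero(m))))
E
```

```text
[0.41832634 0.25254829 0.08364682] [-0.27512963  0.46495292  0.52556521]
rack [0.6099 0.1233] [0.0571 0.1339] yaw 13.35 bar yaw 14.05
centre to face -0.0518 along bar from middle -0.0144
710 [[213.50563 204.80899]
 [253.87755 195.06406]
 [258.00677 212.1708 ]
 [217.63484 221.91574]]
```

>>> apply_moves(
  plan=[
    {"xyz": [0, 0.08, 0], "turn": [0, 0, 0], "gripper": 1},
    {"xyz": [0, 0.16, 0], "turn": [0, 0, 0], "gripper": 1},
    {"xyz": [0.0, 0.24, 0], "turn": [0, 0, 0], "gripper": 1},
    {"xyz": [0.05, 0.3, 0.03], "turn": [0, 0, 0], "gripper": 1},
    {"xyz": [0.1, 0.344, 0.07], "turn": [0, 0, 0], "gripper": 1},
    {"xyz": [0.15, 0.344, 0.12], "turn": [0, 0, 0], "gripper": 1},
    {"xyz": [0.18, 0.344, 0.143], "turn": [0, 0, 0], "gripper": 1},
    {"xyz": [0.18, 0.344, 0.143], "turn": [0, 0, 0], "gripper": 1},
  ],
)

```text
t: 9.5
ee_pos: [0.5497, 0.0985, 0.0084]
tcp_rot: [0.993, 0.118, -0.001, -0.0]
contact_force: [-1.8, -0.4, 0.5]
finger_gap: 1.004
grip_force: 0.0
```

```bash
python3 - <<'E'
from h import *
s=state();e=np.array(s['ee_pos']);print(e,s['contact_force'],s['tcp_rot'])
n=np.array([.970,.2425]);d=np.array([-.2425,.97]);print('TCP to face',(e[:2]-[.6561,.1516])@n,'along vs rack',(e[:2]-[.6099,.1233])@d)
E
```

```text
[0.5497309  0.09845311 0.00837095] [-1.82811856 -0.41603817  0.52383183] [ 9.93052145e-01  1.17671623e-01 -8.78398765e-04 -2.35560991e-04]
TCP to face -0.11606614812554387 along vs rack -0.009510480573776918
```

>>> apply_moves(
  plan=[
    {"xyz": [0, -0.019, -0.004], "turn": [0, 0, -0.003], "gripper": 1},
    {"xyz": [0.03, -0.019, -0.004], "turn": [0, 0, -0.003], "gripper": 1},
    {"xyz": [0.05, -0.019, -0.004], "turn": [0, 0, -0.003], "gripper": 1},
    {"xyz": [0.06, -0.019, -0.004], "turn": [0, 0, -0.003], "gripper": 1},
    {"xyz": [0.07, -0.019, -0.004], "turn": [0, 0, -0.003], "gripper": 1},
    {"xyz": [0.08, -0.019, -0.004], "turn": [0, 0, -0.003], "gripper": 1},
    {"xyz": [0.09, -0.019, -0.004], "turn": [0, 0, -0.003], "gripper": 1},
    {"xyz": [0.1, -0.019, -0.004], "turn": [0, 0, -0.003], "gripper": 1},
  ],
)

```text
t: 10.17
ee_pos: [0.5948, 0.1202, 0.0131]
tcp_rot: [0.992, 0.123, -0.0, 0.0]
contact_force: [-0.2, -0.2, 1.5]
finger_gap: 1.0
grip_force: 0.7
```

>>> apply_moves(
  plan=[
    {"xyz": [0.003, 0, 0], "turn": [0, 0, 0], "gripper": 1},
    {"xyz": [0.005, 0, 0], "turn": [0, 0, 0], "gripper": 1},
    {"xyz": [0.007, 0, 0], "turn": [0, 0, 0], "gripper": 1},
    {"xyz": [0.009, 0, 0], "turn": [0, 0, 0], "gripper": 1},
    {"xyz": [0.011, 0, 0], "turn": [0, 0, 0], "gripper": 1},
    {"xyz": [0.011, 0, 0], "turn": [0, 0, 0], "gripper": 1},
    {"xyz": [0.011, 0, 0], "turn": [0, 0, 0], "gripper": 1},
    {"xyz": [0.011, 0, 0], "turn": [0, 0, 0], "gripper": 1},
  ],
)

```text
t: 10.83
ee_pos: [0.6001, 0.1216, 0.0131]
tcp_rot: [0.992, 0.123, 0.0, -0.0]
contact_force: [0.3, -0.8, 0.2]
finger_gap: 1.006
grip_force: 0.0
```

```bash
python3 - <<'E'
from h import *
s=state();e=np.array(s['ee_pos']);print(e,s['contact_force'],s['ft_torque'],s['tcp_rot'])
n=np.array([.970,.2425]);print('TCP to face',(e[:2]-[.6561,.1516])@n)
E
```

```text
[0.60007579 0.12164196 0.01306581] [ 0.31837007 -0.75225837  0.22580274] [ 0.05199847  0.05270401 -0.035153  ] [ 9.92379073e-01  1.23222425e-01  8.74406748e-05 -4.32114993e-05]
TCP to face -0.06160830683726869
```

No bar contact yet, so I'll creep on, 1 mm per row.

>>> apply_moves(
  plan=[
    {"xyz": [0.002, 0, 0], "turn": [0, 0, 0], "gripper": 1},
    {"xyz": [0.004, 0, 0], "turn": [0, 0, 0], "gripper": 1},
    {"xyz": [0.006, 0, 0], "turn": [0, 0, 0], "gripper": 1},
    {"xyz": [0.006, 0, 0], "turn": [0, 0, 0], "gripper": 1},
    {"xyz": [0.006, 0, 0], "turn": [0, 0, 0], "gripper": 1},
    {"xyz": [0.006, 0, 0], "turn": [0, 0, 0], "gripper": 1},
    {"xyz": [0.006, 0, 0], "turn": [0, 0, 0], "gripper": 1},
    {"xyz": [0.006, 0, 0], "turn": [0, 0, 0], "gripper": 1},
  ],
)

```text
t: 11.5
ee_pos: [0.6019, 0.122, 0.0128]
tcp_rot: [0.992, 0.123, -0.001, 0.0]
contact_force: [-7.2, -1.2, 5.2]
finger_gap: 1.001
grip_force: 3.9
```

>>> apply_moves(
  plan=[
    {"xyz": [0.001, 0, 0], "turn": [0, 0, 0], "gripper": 1},
    {"xyz": [0.002, 0, 0], "turn": [0, 0, 0], "gripper": 1},
    {"xyz": [0.002, 0, 0], "turn": [0, 0, 0], "gripper": 1},
    {"xyz": [0.002, 0, 0], "turn": [0, 0, 0], "gripper": 1},
    {"xyz": [0.002, 0, 0], "turn": [0, 0, 0], "gripper": 1},
    {"xyz": [0.002, 0, 0], "turn": [0, 0, 0], "gripper": 1},
    {"xyz": [0.002, 0, 0], "turn": [0, 0, 0], "gripper": 1},
    {"xyz": [0.002, 0, 0], "turn": [0, 0, 0], "gripper": 1},
  ],
)

```text
t: 12.17
ee_pos: [0.602, 0.122, 0.0127]
tcp_rot: [0.992, 0.123, -0.002, 0.001]
contact_force: [-13.4, -1.7, 9.9]
finger_gap: 0.999
grip_force: 6.9
```

```bash
python3 - <<'E'
from h import *
s=state();print(s['ee_pos'],s['contact_force'],s['ft_torque'])
E
```

```text
[0.60195765 0.12199524 0.01268292] [-13.40480304  -1.67976517   9.90117463] [-0.82281512  2.51748808 -0.47451863]
```

Firm contact with the bar at 13 N. I'll back straight off and check.

>>> apply_moves(
  plan=[
    {"xyz": [-0.01, 0, 0], "turn": [0, 0, 0], "gripper": 1},
    {"xyz": [-0.05, 0, 0], "turn": [0, 0, 0], "gripper": 1},
    {"xyz": [-0.12, 0, -0.06], "turn": [0, 0, 0], "gripper": 1},
    {"xyz": [-0.2, 0, -0.12], "turn": [0, 0, 0], "gripper": 1},
    {"xyz": [-0.26, -0.06, -0.16], "turn": [0, 0, 0], "gripper": 1},
    {"xyz": [-0.28, -0.14, -0.16], "turn": [0, 0, 0], "gripper": 1},
    {"xyz": [-0.28, -0.22, -0.16], "turn": [0, 0, 0], "gripper": 1},
    {"xyz": [-0.28, -0.3, -0.16], "turn": [0, 0, 0], "gripper": 1},
  ],
)

```text
t: 12.83
ee_pos: [0.4326, 0.2273, 0.0942]
tcp_rot: [0.992, 0.122, 0.001, 0.0]
contact_force: [2.9, 0.7, 0.1]
finger_gap: 0.998
grip_force: 0.0
```

```bash
python3 - <<'E'
from h import *
s=state();print(s['ee_pos'],s['contact_force'])
c=cap('top');rel(c)
g=c['pixels'];
b=np.hstack([cv2.resize(g[165:235,190:265],(450,420),interpolation=cv2.INTER_CUBIC),cv2.resize(cap('scene')['pixels'][175:235,205:255],(350,420),interpolation=cv2.INTER_CUBIC)])
cv2.imwrite('pics/a7.png',b)
E
```

```text
[0.43259343 0.22729555 0.09421178] [2.85501043 0.68864039 0.11994153]
rack [0.6326 0.1291] [0.0521 0.134 ] yaw 13.83 bar yaw 14.44
centre to face -0.0291 along bar from middle -0.0141
```

View pics/a7.png

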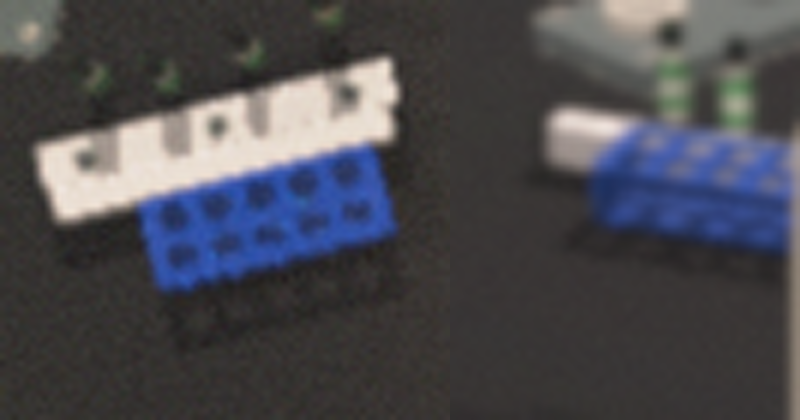

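The rack sits along the bar with no visible gap, columns 140–380 against the bar's 55–397. It is inside both ends and the vials are untouched. A central push with the fingers shut will settle it square on the face.

>>> apply_moves(
  plan=[
    {"xyz": [0, 0.08, 0], "turn": [0, 0, 0], "gripper": -1},
    {"xyz": [0, 0.16, 0], "turn": [0, 0, 0], "gripper": -1},
    {"xyz": [0.05, 0.23, 0], "turn": [0, 0, 0], "gripper": -1},
    {"xyz": [0.1, 0.287, 0.03], "turn": [0, 0, 0], "gripper": -1},
    {"xyz": [0.16, 0.287, 0.08], "turn": [0, 0, 0], "gripper": -1},
    {"xyz": [0.2, 0.287, 0.12], "turn": [0, 0, 0], "gripper": -1},
    {"xyz": [0.215, 0.287, 0.14], "turn": [0, 0, 0], "gripper": -1},
    {"xyz": [0.215, 0.287, 0.14], "turn": [0, 0, 0], "gripper": -1},
  ],
)

```text
t: 13.6
ee_pos: [0.5728, 0.1142, 0.0206]
tcp_rot: [0.992, 0.123, -0.001, -0.0]
contact_force: [-1.4, -0.7, -0.3]
finger_gap: -0.003
grip_force: 0.0
```

```bash
python3 - <<'E'
from h import *
s=state();e=np.array(s['ee_pos']);print(e,s['contact_force'],s['finger_gap'],s['tcp_rot'])
n=np.array([.970,.2425]);d=np.array([-.2425,.97]);print('TCP to face',(e[:2]-[.6561,.1516])@n,'along vs rack',(e[:2]-[.6326,.1291])@d)
E
```

```text
[0.57277266 0.11416131 0.02061036] [-1.37979603 -0.72682886 -0.26055225] -0.002536648514582824 [ 9.92378310e-01  1.23222103e-01 -1.22033240e-03 -3.37601970e-04]
TCP to face -0.08990640649557063 along vs rack 1.7601534011579805e-05
```

>>> apply_moves(
  plan=[
    {"xyz": [0.02, 0, -0.004], "turn": [0, 0, 0], "gripper": -1},
    {"xyz": [0.035, 0, -0.004], "turn": [0, 0, 0], "gripper": -1},
    {"xyz": [0.045, 0, -0.004], "turn": [0, 0, 0], "gripper": -1},
    {"xyz": [0.05, 0, -0.004], "turn": [0, 0, 0], "gripper": -1},
    {"xyz": [0.052, 0, -0.004], "turn": [0, 0, 0], "gripper": -1},
    {"xyz": [0.054, 0, -0.004], "turn": [0, 0, 0], "gripper": -1},
    {"xyz": [0.056, 0, -0.004], "turn": [0, 0, 0], "gripper": -1},
    {"xyz": [0.056, 0, -0.004], "turn": [0, 0, 0], "gripper": -1},
  ],
)

```text
t: 14.27
ee_pos: [0.5998, 0.1208, 0.0251]
tcp_rot: [0.992, 0.123, 0.0, 0.0]
contact_force: [-0.4, 0.9, 0.3]
finger_gap: 0.001
grip_force: 0.0
```

>>> apply_moves(
  plan=[
    {"xyz": [0.002, 0, 0], "turn": [0, 0, 0], "gripper": -1},
    {"xyz": [0.004, 0, 0], "turn": [0, 0, 0], "gripper": -1},
    {"xyz": [0.004, 0, 0], "turn": [0, 0, 0], "gripper": -1},
    {"xyz": [0.004, 0, 0], "turn": [0, 0, 0], "gripper": -1},
    {"xyz": [0.004, 0, 0], "turn": [0, 0, 0], "gripper": -1},
    {"xyz": [0.004, 0, 0], "turn": [0, 0, 0], "gripper": -1},
    {"xyz": [0.004, 0, 0], "turn": [0, 0, 0], "gripper": -1},
    {"xyz": [0.004, 0, 0], "turn": [0, 0, 0], "gripper": -1},
  ],
)

```text
t: 14.93
ee_pos: [0.6018, 0.1213, 0.025]
tcp_rot: [0.992, 0.123, -0.0, -0.0]
contact_force: [-0.2, -0.8, 0.1]
finger_gap: -0.003
grip_force: 0.0
```

>>> apply_moves(
  plan=[
    {"xyz": [0.001, 0, 0], "turn": [0, 0, 0], "gripper": -1},
    {"xyz": [0.002, 0, 0], "turn": [0, 0, 0], "gripper": -1},
    {"xyz": [0.003, 0, 0], "turn": [0, 0, 0], "gripper": -1},
    {"xyz": [0.003, 0, 0], "turn": [0, 0, 0], "gripper": -1},
    {"xyz": [0.003, 0, 0], "turn": [0, 0, 0], "gripper": -1},
    {"xyz": [0.003, 0, 0], "turn": [0, 0, 0], "gripper": -1},
    {"xyz": [0.003, 0, 0], "turn": [0, 0, 0], "gripper": -1},
    {"xyz": [0.003, 0, 0], "turn": [0, 0, 0], "gripper": -1},
  ],
)

```text
t: 15.6
ee_pos: [0.6021, 0.1214, 0.0248]
tcp_rot: [0.992, 0.123, -0.001, 0.0]
contact_force: [-7.9, -1.9, 6.4]
finger_gap: -0.001
grip_force: 4.0
```

>>> apply_moves(
  plan=[
    {"xyz": [0.001, 0, 0], "turn": [0, 0, 0], "gripper": -1},
    {"xyz": [0.002, 0, 0], "turn": [0, 0, 0], "gripper": -1},
    {"xyz": [0.003, 0, 0], "turn": [0, 0, 0], "gripper": -1},
    {"xyz": [0.003, 0, 0], "turn": [0, 0, 0], "gripper": -1},
    {"xyz": [0.003, 0, 0], "turn": [0, 0, 0], "gripper": -1},
    {"xyz": [0.003, 0, 0], "turn": [0, 0, 0], "gripper": -1},
    {"xyz": [0.003, 0, 0], "turn": [0, 0, 0], "gripper": -1},
    {"xyz": [0.003, 0, 0], "turn": [0, 0, 0], "gripper": -1},
  ],
)

```text
t: 16.27
ee_pos: [0.6022, 0.1214, 0.0246]
tcp_rot: [0.992, 0.123, -0.002, 0.001]
contact_force: [-16.7, -3.0, 13.8]
finger_gap: -0.001
grip_force: 8.6
```

It stopped stiffly at the same position, so the rack is flush. I'll retract clear and do a final check.

>>> apply_moves(
  plan=[
    {"xyz": [-0.006, 0, 0], "turn": [0, 0, 0], "gripper": -1},
    {"xyz": [-0.02, 0, 0], "turn": [0, 0, 0], "gripper": -1},
    {"xyz": [-0.06, 0, 0], "turn": [0, 0, 0], "gripper": -1},
    {"xyz": [-0.14, 0, -0.06], "turn": [0, 0, 0], "gripper": -1},
    {"xyz": [-0.22, 0, -0.12], "turn": [0, 0, 0], "gripper": -1},
    {"xyz": [-0.26, -0.08, -0.16], "turn": [0, 0, 0], "gripper": -1},
    {"xyz": [-0.28, -0.16, -0.16], "turn": [0, 0, 0], "gripper": -1},
    {"xyz": [-0.28, -0.24, -0.16], "turn": [0, 0, 0], "gripper": -1},
  ],
)

```text
t: 16.93
ee_pos: [0.4424, 0.1913, 0.1061]
tcp_rot: [0.993, 0.122, 0.001, 0.001]
contact_force: [1.7, 1.4, -1.0]
finger_gap: -0.003
grip_force: 0.0
```

>>> apply_moves(
  plan=[
    {"xyz": [0, -0.1, 0], "turn": [0, 0, 0], "gripper": -1},
    {"xyz": [0, -0.1, 0], "turn": [0, 0, 0], "gripper": -1},
    {"xyz": [0, -0.1, 0], "turn": [0, 0, 0], "gripper": -1},
    {"xyz": [0, -0.1, 0], "turn": [0, 0, 0], "gripper": -1},
    {"xyz": [0, -0.1, 0], "turn": [0, 0, 0], "gripper": -1},
    {"xyz": [0, -0.1, 0], "turn": [0, 0, 0], "gripper": -1},
    {"xyz": [0, -0.1, 0], "turn": [0, 0, 0], "gripper": -1},
    {"xyz": [0, -0.1, 0], "turn": [0, 0, 0], "gripper": -1},
  ],
)

```text
t: 17.6
ee_pos: [0.4319, 0.24, 0.1043]
tcp_rot: [0.992, 0.122, -0.0, 0.0]
contact_force: [-0.6, -0.7, -0.8]
finger_gap: -0.001
grip_force: 0.0
```

```bash
python3 - <<'E'
from h import *
s=state();print(s['ee_pos'],s['contact_force'])
c=cap('top');rel(c)
g=cv2.cvtColor(c['pixels'],cv2.COLOR_BGR2GRAY)
for u in(216,225,235,245,252): r=int(202-(u-200)*.232); print(u,g[r-4:r+6,u])
E
```

```text
[0.4319476  0.24002464 0.10434685] [-0.63412465 -0.69735851 -0.78279468]
rack [0.6326 0.1291] [0.0521 0.1339] yaw 13.83 bar yaw 14.32
centre to face -0.0292 along bar from middle -0.0141
216 [225 226 217 156 102  84  75  70  80  85]
225 [224 225 213 150  94  65  61  52  58  66]
235 [225 223 214 164 110  78  72  62  67  72]
245 [224 224 205 140  88  72  65  68  82  78]
252 [226 225 213 151  87  66  72  81  79  85]
```

```bash
python3 -c "
from cell import ticket;print(ticket.close_job())"
```

```text
the job is handed in; nothing more can be done
None
```

The rack was tipped upright by pushing alone, slid square and flush against the bar's near face and kept inside both bar ends (the nearer, right end by roughly 10–20 mm); the job was handed in after about 18 s of robot time, no verdict came back, and the other things looked undisturbed where they showed in the pictures.

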